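# Chock a glaze-mill jar on its rack, then open the hold bar

## Robot

A 6-joint arm with a two-finger parallel gripper is mounted at the origin on a cart in front of the work surface, level with it; the furniture and walls round the work are solid. World frame = base frame: x ahead of the robot, y to its left, z up, the work surface at z = 0. Lengths are in m, angles in degrees, forces in N, time in s.
With the tool pointing down it reaches from about 0.4 to 0.825 m from the base axis. Payload 7 kg.
Tool frame: the origin (TCP) lies at the very end of the fingers, on their centre line; the grasp point (between the pads) lies 19 mm behind it; z points along the fingers, y is the line along which they close (so a half turn about z gives the same grasp; the last joint's range is limited). The gripper opens to 88 mm and grips with 3 to 60 N. Pads are 19 mm wide; open, the fingers measure 130 mm over their backs; the gripper's body (78 mm by 193 mm) begins 47 mm behind the grasp point.
Start: joints at [92.768, 20.546, 0.682, 0, -70.136, -16.507], TCP at [0.16, 0.656, 0.227] pointing down, gripper open.
Joint ranges: [-176.03, 176.03], [-82.01, 121.73], [-58.28, 71.71], [-173.87, 95.51], [-174.79, -0.11], [-173.66, 173.66]. Speed limits (degrees/s): [136.94, 136.94, 172.46, 180, 180, 180].

## Interface

Orientations are given as [roll, pitch, yaw] about the fixed x, y, z axes, in that order (R = Rz(yaw) Ry(pitch) Rx(roll)).
In Python, from plant import ctrl, cams, workorder gives the robot as it stands.
- The arm moves only by the tool play_rows, never from a script. Its argument "motion" is a list of rows, each an object of numbers: "x", "y", "z": the shift along the tool's x, y, z normalised to -1 to 1, where 1 is 0.025 m; "rx", "ry", "rz": the turn, a rotation vector about the tool's x, y, z normalised to -1 to 1, where 1 is 4 degrees. A call has 1 to 20 rows; each row shifts and turns the commanded pose from where the row before left it, along the tool's axes as they then stand; what a row does not reach is not made up. A row lasts 1/8 s, in which the tool goes at most 62.5 mm and 10.7 degrees, less where a joint would pass 70% of its speed; a pose out of reach is approached as far as the arm can. A call with a number of a shift or a turn outside -1 to 1 is refused whole. A call with a gripper value outside its range is refused whole. "fingers" is the opening, from -1 (shut) to 1 (fully open), set as the call begins (left out, the last holds). The fingers move at their own pace and stop on an object; the grip force is fixed at half the most. Time passes only in rows, so rows that do not move let the fingers close. It gives the time, the measured TCP pose, the force, the opening and the grip force at its end, in the units of the state.
- ctrl.get_obs(): the state, without advancing time (a new reading comes with each control period).
- cams.snapshot(name): name is "side" or "top" or "wrist"; returns the picture (420x560x3 uint8, blue, green, red); there is no depth.
- cams.get_calibration(name): a dict with "vertical_fov" (degrees; the focal length in pixels is half the picture's height over the tangent of half this angle, whatever the lens; pixels are square), "cx", "cy" (the principal point, pixels), "position" and "rotation" of the camera in the world. Camera axes: x right, y up, looking along -z (the intrinsics and any distortion apply to the point x, -y, -z); pixel columns grow to the right and rows downward; lengths in m; the calibration is good to about 2 mm. A picture is of the moment at which its call begins: read the wrist's pose just before it. get_calibration takes no time and is no camera call; for the wrist camera it gives the pose at the moment of the call.
- workorder.close_job(): hands the job in; it is judged then, once.
The state is a dict: "clock": time; "joint_pos": joint angles; "qvel": joint speeds; "tau": joint torques, N m; "tool_pos": TCP position; "orientation": TCP orientation; "force": force on the tool from outside, world axes, zero at the start; "moment": the same for the moment, N m; "opening": finger opening in m; "gripper_force": force on a finger pad.
Only numpy, scipy, OpenCV 4.12 (cv2) and the standard library are available. Lean on these libraries where they do the work, as an engineer would, in place of code of your own. Each camera call takes 0.05 s, during which the arm holds its last target. There are 200 camera calls.

## Task

The porcelain mill jar lies on its sloping rack and only the swing bar keeps it from rolling down. Slide the wooden wedge chock, toe first, up the rack under the bar and push it squarely against the middle of the jar's low side until the jar has rolled up against the rubber buffer of the back stop and is held snug between the two; feel for it, about 12 N of push is right and porcelain must not be forced past 20 N. Then swing the bar up and right over so that it rests open, leaving the jar chocked so that it cannot roll; do not push the jar with the gripper, never let it roll down, and leave the pots round about alone.

Things in the scene. Friction and masses are not known exactly. Their poses are not given: they have to be found in the camera images.
- deck (a point): Middle of the jar rack's plywood deck, on its upper surface. x points up the slope (10 degrees, away from the robot's side), y along the jar towards the bar's hinge, z square off the deck; deck x, y, z below mean this frame. The deck is 210 mm long (x -100 to +110 mm) and 144 mm wide between side boards that stand 16 mm above it; its low end is open, 25 mm above the table.
- rack: The fixed jar rack itself: two wooden side boards, plywood deck, steel brackets for the bar. 217 mm long, 168 mm wide; origin in the middle of its underside, on the table; x level, towards its high end. It stands at a different place and angle each time.
- mill_jar: White porcelain jar with two black rubber rings, lying across the deck, about 0.9 kg; it rolls up for 2 to 4 N. Origin on its axis midway between the rings, y along the axis (y -62 to +67 mm). Porcelain 86 mm in diameter; rings 92 mm, 12 mm wide, at y = +-42 mm, so the origin rides 46 mm off the deck. At the start it leans on the swing bar with its origin at deck x = +5 mm.
- chock: Wooden wedge, yellow band, rubber sole, 0.15 kg. Origin mid underside; x points to the toe (x -47 to +47 mm); 36 mm wide, 34 mm high. From the 3 mm toe its face rises at 35 degrees to the flat top (x below +3 mm). Grip across the width near x = -32 mm. Seated, the origin is 61 mm below the jar's along deck x. On the deck it clears the bar by 8 mm; unpressed it drags 1 to 2 N, pressed down more.
- back_stop: The back stop across the deck above the jar: dark wooden beam fixed to the rack, with a black rubber buffer (116 x 28 mm) level with the jar's axis on two threaded rods. The buffer's setting differs each time and is not measured: from its start the jar can roll 3 to 11 mm up before touching it; the rubber then gives 1 mm per 8 N. Origin: the face at its foremost setting; axes as deck.
- swing_bar (a joint): Angle of the steel swing bar (rad): 0 = closed, lying across the rack at the jar's low side; grows as its free end is lifted; 1.57 = standing square off the deck; 1.85 = end stop, leaning outwards, where it rests open by its weight. Below about 1.6 it drops shut again. It turns freely (0.16 kg).
- bar_hinge (a point): Pivot of the swing bar, at the rack's +y side, 48 mm off the deck at deck x = -47 mm. The bar turns about the line through this point along deck x. The bar is 12 mm square.
- bar_knob (a point): Centre of the black ball knob, 26 mm in diameter, on the bar's free end, 196 mm from the pivot and 30 mm outside the rack's -y side while closed. Grip it with the fingers closing along deck x: it can then turn between them as the bar swings.
- bisque_cup: White bisque cup with a handle, 76 mm tall, standing on the table at the left; origin at its foot. Bystander.
- glaze_jar: White glaze jar with a dark lid, 68 mm in diameter, 82 mm tall, standing on the table at the left; origin at its foot. Bystander.
- creamer: White bisque jug with a handle, 86 mm tall, standing at the left edge of the table; origin at its foot. Bystander.

How it is judged (in metres and radians):
On the way, in this order (a step that is already met when the one before it is completed fails the run):
1. the chock, in the middle of the jar's low side, has pressed the jar against the buffer of the back stop with more than 1.5 N, the bar still closed (contact force between chock and mill_jar above 3 N and contact force between mill_jar and back_stop above 1.5 N and value of joint swing_bar below 0.15 rad and y of chock in the frame of mill_jar between -0.02 and 0.02 m), for 0.3 s.
2. the bar has been swung up and over to rest open (value of joint swing_bar above 1.75 rad), for 0.2 s.
At the end, for the whole second after the job is handed in: The bar rests open (over 1.75 rad). The jar rests on the deck, within 12 mm of its middle, bearing on the buffer and on the chock (over 0.3 N each). The chock lies flat on the deck (within 3 mm), square within 0.15 rad and within 20 mm of the jar's middle. All still (value of joint swing_bar above 1.75 rad and contact force between mill_jar and back_stop above 0.3 N and contact force between chock and mill_jar above 0.3 N and z of chock in the frame of deck below 0.003 m and angle between the x axis of chock and the x axis of deck, either way round below 0.15 rad and z of mill_jar in the frame of deck below 0.0485 m and linear speed of each of mill_jar, chock below 0.005 m/s and y of chock in the frame of mill_jar between -0.02 and 0.02 m and y of mill_jar in the frame of deck between -0.012 and 0.012 m); the robot touches nothing.
It fails at once if the chock presses on the jar with more than 20 N (contact force between chock and mill_jar above 20 N).
It fails at once if the jar rolls down more than 6 mm past where the bar held it (x of mill_jar in the frame of deck below -0.001 m).
It fails at once if the jar is jacked more than 5 mm off the deck (z of mill_jar in the frame of deck above 0.051 m).
It fails at once if the gripper pushes on the jar (over 3 N) (contact force between any of the fingers, the arm and mill_jar above 3 N).
It fails at once if a bystander pot is moved by more than 20 mm or tipped (distance of any of bisque_cup, glaze_jar, creamer from where it was at the start of the episode above 0.02 m or angle between any of bisque_cup, glaze_jar, creamer's own z axis and vertical above 0.2 rad).
It also fails if it takes over 67 s, if anything falls off the work surface, if the arm or the gripper's body presses on something with over 40 N, if the wrist force passes 120 N, or if a joint passes its speed limit or range.

## Working session

There is one attempt and no reset: what is moved stays moved. The work goes in short steps, Python scripts to look and compute and a tool call to move; the robot and the scene stay as the last step left them, time stands still between calls to the robot, and variables do not carry over. Pictures are saved under pics/ and viewed, at most 10 in all, crops included, and the job is handed in when it is done.

Besides the shell and the picture viewer there is one more tool, called after "Emit:" by a JSON object that holds its "op" and its "data". play_rows: Moves the arm, as the interface text tells. Its arguments: {"type":"object","properties":{"motion":{"type":"array"},"fingers":{"type":"number"}},"required":["motion"]}

```bash
mkdir -p pics; ls
python3 - <<'E'
from plant import ctrl,cams
import cv2
print(ctrl.get_obs())
for n in ("side","top","wrist"):
    print(n,cams.get_calibration(n))
    cv2.imwrite(f"pics/{n}0.png",cams.snapshot(n))
E
```

```text
pics
{'clock': 0.0, 'joint_pos': array([ 9.27695263e+01,  2.05921811e+01,  6.34044341e-01, -1.93648126e-02,
       -7.01353696e+01, -1.65073010e+01]), 'qvel': array([-0.06248696, -0.01084351, -0.04025238,  0.02837098,  0.05350425,
        0.0005057 ]), 'tau': array([ 4.15470122e-04, -5.82717884e+01,  2.93056834e+01,  6.99736968e+00,
        6.95154449e-03, -1.45626946e-04]), 'tool_pos': array([0.16020789, 0.65521556, 0.22561869]), 'orientation': array([ 1.79905175e+02, -9.11734236e-03, -1.37443621e+01]), 'force': array([ 0.26809285, -0.03287279, -0.06444723]), 'moment': array([-1.79257545e-03,  8.26415335e-05,  2.47442800e-02]), 'gripper_force': 0.0, 'opening': 0.08740495158712408}
side {'vertical_fov': 42.01598036065079, 'cx': 278.06511808884113, 'cy': 207.55826272376848, 'position': array([0.34653929, 0.81659064, 0.7200699 ]), 'rotation': array([ 5.15802150e+01, -1.40502548e-01, -1.62478745e+02])}
top {'vertical_fov': 52.5881062008072, 'cx': 281.41144555890384, 'cy': 201.99592529400414, 'position': array([0.50797784, 0.11133002, 0.94661027]), 'rotation': array([  5.54240993,  -1.25386409, -89.07008784])}
wrist {'vertical_fov': 60.88843323524949, 'cx': 288.04152996942446, 'cy': 209.47281512937553, 'position': array([0.23518313, 0.63811524, 0.38363117]), 'rotation': array([-1.66171404e+01, -7.03440504e-02, -1.03769058e+02])}
```

View pics/side0.png

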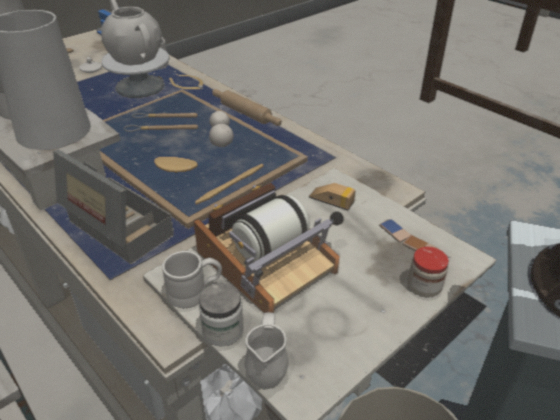

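View pics/top0.png

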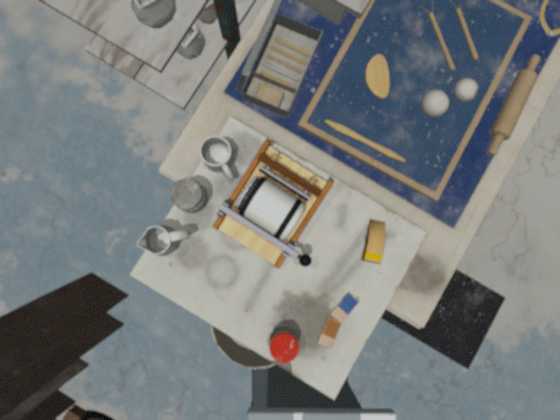

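Run:
```python
import cv2
t=cv2.imread("pics/top0.png")[135:275,205:395]; cv2.imwrite("pics/tc.png",cv2.resize(t,None,fx=4,fy=4,interpolation=cv2.INTER_CUBIC))
t=cv2.imread("pics/side0.png")[170:312,180:370]; cv2.imwrite("pics/sc.png",cv2.resize(t,None,fx=4,fy=4,interpolation=cv2.INTER_CUBIC))
```

```text
(no output)
```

View pics/tc.png

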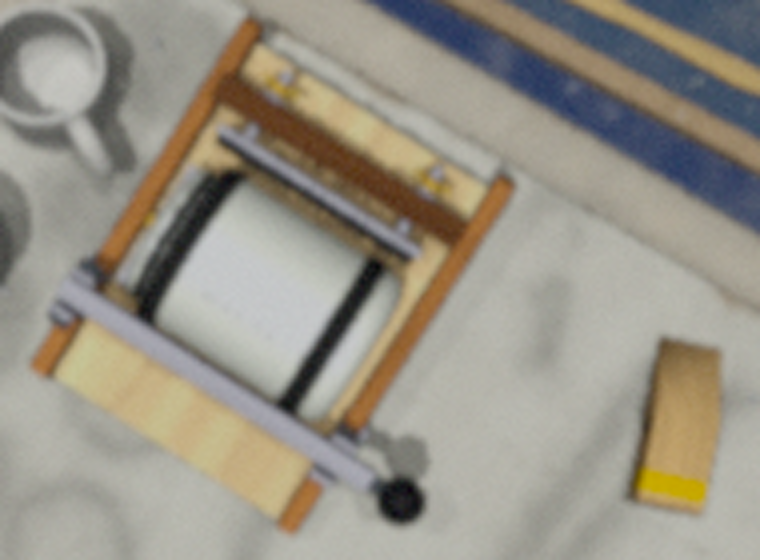

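View pics/sc.png

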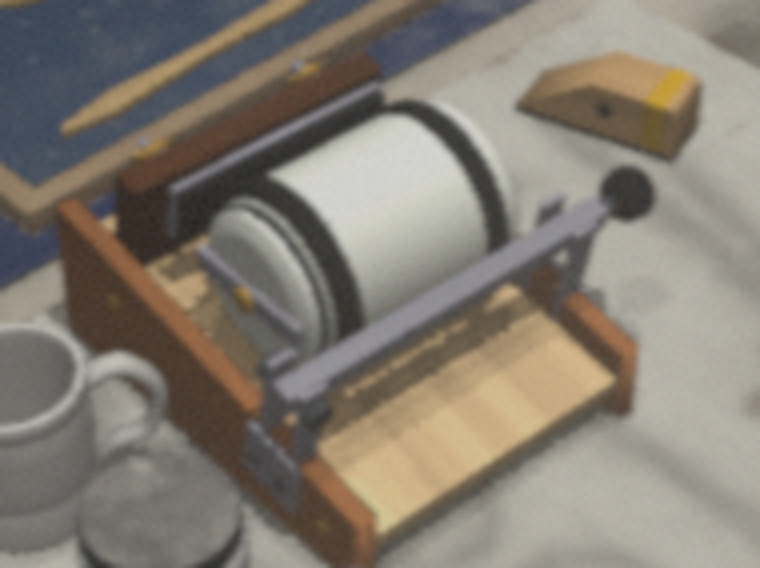

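```bash
cat > h.py <<'E'
import numpy as np
from scipy.spatial.transform import Rotation as R
from scipy.optimize import least_squares
C={}
def setc(n,cal): C[n]=(cal["vertical_fov"],cal["cx"],cal["cy"],np.array(cal["position"]),R.from_euler('xyz',cal["rotation"],degrees=True).as_matrix())
def load():
    from plant import cams
    for n in("side","top","wrist"): setc(n,cams.get_calibration(n))
def proj(n,P):
    v,cx,cy,p,M=C[n]; f=210/np.tan(np.radians(v/2)); q=(np.atleast_2d(P)-p)@M
    return np.c_[cx+f*q[:,0]/-q[:,2],cy-f*q[:,1]/-q[:,2]]
def ray(n,u,z):
    v,cx,cy,p,M=C[n]; f=210/np.tan(np.radians(v/2)); d=M@np.array([(u[0]-cx)/f,-(u[1]-cy)/f,-1]); return p+d*(z-p[2])/d[2]
def deckM(X,Y,yaw): # deck->world
    return R.from_euler('zy',[yaw,0]).as_matrix()@R.from_euler('y',-10,degrees=True).as_matrix(), np.array([X,Y,0.025+0.1*np.sin(np.radians(10))])
def d2w(par,P):
    M,o=deckM(*par); return np.atleast_2d(P)@M.T+o
def crop(c,o): return (np.array(c)+.5)/4-.5+np.array(o)
E
python3 - <<'E'
from h import *
load()
T=lambda c:crop(c,(205,135)); S=lambda c:crop(c,(180,170))
names=["knob","dl+","dl-","ring+","ring-"]
P=np.array([[-47,-114,48],[-100,72,0],[-100,-72,0],[5,42,46],[5,-42,46]])/1e3
ut=np.array([T(c) for c in[(401,500),(52,378),(285,518),(184,242),(334,332)]])
us=np.array([S(c) for c in[(628,192),(378,530),(612,385)]])
f=lambda p:np.r_[(proj("top",d2w(p,P))-ut).ravel(),(proj("side",d2w(p,P[:3]))-us).ravel()]
r=least_squares(f,[.55,.13,-.5],loss="soft_l1")
print(r.x,np.degrees(r.x[2])); print(np.c_[f(r.x).reshape(-1,2)].round(2))
for c in[(632,500),(705,508),(722,348),(662,338)]: print("chock top",c,ray("top",T(c),.034).round(4),ray("top",T(c),0).round(4))
for c in[(518,103),(672,160),(700,90)]: print("side",c,ray("side",S(c),0).round(4),ray("side",S(c),.034).round(4))
E
```

```text
[ 0.58416962  0.11480762 -0.54651296] -31.312885931173636
[[-0.67 -1.09]
 [ 0.88 -0.48]
 [-1.01  0.38]
 [ 2.12  0.55]
 [-0.35  0.16]
 [-1.43  0.35]
 [ 0.12  0.69]
 [ 1.69 -2.58]]
chock top (632, 500) [ 0.4762 -0.0829  0.034 ] [ 0.4751 -0.0902  0.    ]
chock top (705, 508) [ 0.4726 -0.1221  0.034 ] [ 0.4713 -0.1308  0.    ]
chock top (722, 348) [ 0.5584 -0.1319  0.034 ] [ 0.5603 -0.141   0.    ]
chock top (662, 338) [ 0.5632 -0.0994  0.034 ] [ 0.5653 -0.1072  0.    ]
side (518, 103) [ 0.5665 -0.111   0.    ] [ 0.5561 -0.0672  0.034 ]
side (672, 160) [ 0.4762 -0.0876  0.    ] [ 0.4701 -0.0449  0.034 ]
side (700, 90) [ 0.4743 -0.1529  0.    ] [ 0.4682 -0.1071  0.034 ]
```

View pics/wrist0.png

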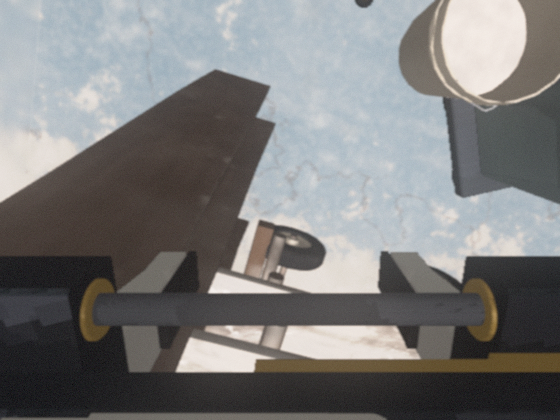

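```bash
cat >> h.py <<'E'
PAR=[0.58417,0.11481,-0.5465]
def go(p,M,n=1,frm=None):
    """print units per row for goal TCP p, rotation M: total shift in 25mm units in current tool axes, total rotvec in 4deg units"""
    if frm is None:
        from plant import ctrl
        o=ctrl.get_obs(); frm=(o["tool_pos"],R.from_euler('xyz',o["orientation"],degrees=True).as_matrix())
    p0,M0=frm; s=M0.T@(np.array(p)-p0)/.025; w=R.from_matrix(M0.T@M).as_rotvec(degrees=True)/4
    print("shift",s.round(2),"/n",(s/n).round(3),"turn",w.round(2),"after-turn shift",(M.T@(np.array(p)-p0)/.025).round(2))
E
python3 - <<'E'
from h import *
load()
M,o=deckM(*PAR)
for n,u,z in[("cup",(217,153),.076),("glaze",(191,193),.082),("creamer",(157,240),.086)]:
    w=ray("top",u,z); print(n,w.round(3),"deck mm",(M.T@(w-o)*1e3).round(0))
D=R.from_euler('xyz',[180,0,-13.5],degrees=True).as_matrix()
go([.5,.3,.226],D); go([.470,-.105,.15],D,frm=(np.array([.5,.3,.226]),D))
E
```

```text
cup [0.692 0.229 0.076] deck mm [ 39. 154.  27.]
glaze [0.607 0.278 0.082] deck mm [-57. 152.  50.]
creamer [0.511 0.342 0.086] deck mm [-171.  156.   74.]
shift [1.658e+01 1.058e+01 1.000e-02] /n [1.6577e+01 1.0578e+01 1.0000e-02] turn [ 0.02 -0.   -0.06] after-turn shift [ 1.653e+01  1.065e+01 -1.000e-02]
shift [ 2.61 16.03  3.04] /n [ 2.615 16.033  3.04 ] turn [0. 0. 0.] after-turn shift [ 2.61 16.03  3.04]
```

Emit:
{"op": "play_rows", "data": {"motion": [{"x": 0.97,"y": 0.62},{"x": 0.97,"y": 0.62},{"x": 0.97,"y": 0.62},{"x": 0.97,"y": 0.62},{"x": 0.97,"y": 0.62},{"x": 0.97,"y": 0.62},{"x": 0.97,"y": 0.62},{"x": 0.97,"y": 0.62},{"x": 0.97,"y": 0.62},{"x": 0.97,"y": 0.62},{"x": 0.97,"y": 0.62},{"x": 0.97,"y": 0.62},{"x": 0.97,"y": 0.62},{"x": 0.97,"y": 0.62},{"x": 0.97,"y": 0.62},{"x": 0.97,"y": 0.62},{"x": 0.97,"y": 0.62}]}}

```text
$.motion[0]: bad value
```

Emit:
{"op": "play_rows", "data": {"motion": [{"x": 0.16,"y": 1},{"x": 0.16,"y": 1},{"x": 0.16,"y": 1},{"x": 0.16,"y": 1},{"x": 0.16,"y": 1},{"x": 0.16,"y": 1},{"x": 0.16,"y": 1},{"x": 0.16,"y": 1},{"x": 0.16,"y": 1},{"x": 0.16,"y": 1},{"x": 0.16,"y": 1},{"x": 0.16,"y": 1},{"x": 0.16,"y": 1},{"x": 0.16,"y": 1},{"x": 0.16,"y": 1},{"x": 0.16,"y": 1},{},{}]}}

```text
$.motion[0]: bad value
```

Run:
```python
from h import *
from plant import cams,ctrl
import cv2
load(); im=cams.snapshot("wrist"); cv2.imwrite("pics/w1.png",im)
import pickle; pickle.dump(C,open("w1.pkl","wb"))
o=ctrl.get_obs(); print(o["clock"],o["tool_pos"],o["orientation"])
c,s=np.cos(np.radians(-13.5)),np.sin(np.radians(-13.5))
L=np.array([[-47,18,0],[-47,-18,0],[47,18,0],[47,-18,0],[-47,18,34],[-47,-18,34]])/1e3
print(proj("wrist",L@np.array([[c,s,0],[-s,c,0],[0,0,1]])+[.5165,-.1165,0]).round(0))
```

```text
0.2 [0.16024905 0.65538685 0.22595997] [ 1.79937777e+02 -5.97935580e-03 -1.37428836e+01]
[[1205. -497.]
 [1256. -497.]
 [1314. -724.]
 [1371. -724.]
 [1342. -586.]
 [1400. -586.]]
```

View pics/w1.png

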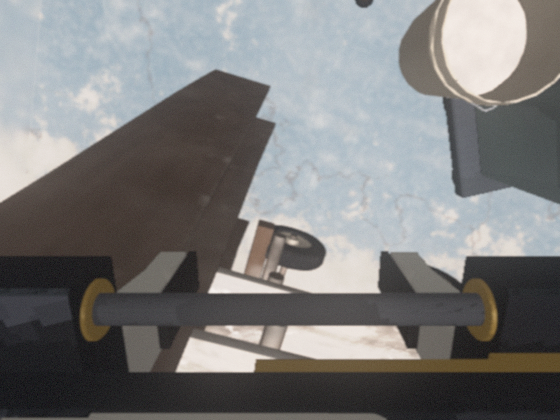

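Emit:
{"op": "play_rows", "data": {"motion": [{"x": 0.97,"y": 0.62,"z": 0,"rx": 0,"ry": 0,"rz": 0},{"x": 0.97,"y": 0.62,"z": 0,"rx": 0,"ry": 0,"rz": 0},{"x": 0.97,"y": 0.62,"z": 0,"rx": 0,"ry": 0,"rz": 0},{"x": 0.97,"y": 0.62,"z": 0,"rx": 0,"ry": 0,"rz": 0},{"x": 0.97,"y": 0.62,"z": 0,"rx": 0,"ry": 0,"rz": 0},{"x": 0.97,"y": 0.62,"z": 0,"rx": 0,"ry": 0,"rz": 0},{"x": 0.97,"y": 0.62,"z": 0,"rx": 0,"ry": 0,"rz": 0},{"x": 0.97,"y": 0.62,"z": 0,"rx": 0,"ry": 0,"rz": 0},{"x": 0.97,"y": 0.62,"z": 0,"rx": 0,"ry": 0,"rz": 0},{"x": 0.97,"y": 0.62,"z": 0,"rx": 0,"ry": 0,"rz": 0},{"x": 0.97,"y": 0.62,"z": 0,"rx": 0,"ry": 0,"rz": 0},{"x": 0.97,"y": 0.62,"z": 0,"rx": 0,"ry": 0,"rz": 0},{"x": 0.97,"y": 0.62,"z": 0,"rx": 0,"ry": 0,"rz": 0},{"x": 0.97,"y": 0.62,"z": 0,"rx": 0,"ry": 0,"rz": 0},{"x": 0.97,"y": 0.62,"z": 0,"rx": 0,"ry": 0,"rz": 0},{"x": 0.97,"y": 0.62,"z": 0,"rx": 0,"ry": 0,"rz": 0},{"x": 0.97,"y": 0.62,"z": 0,"rx": 0,"ry": 0,"rz": 0}]}}

```text
clock: 2.33
tool_pos: [0.4991, 0.3, 0.2267]
orientation: [-180.0, -0.0, -13.8]
force: [-0.3, -0.1, 0.3]
opening: 0.0878
gripper_force: 0.0
```

Emit:
{"op": "play_rows", "data": {"motion": [{"x": 0.16,"y": 1,"z": 0,"rx": 0,"ry": 0,"rz": 0},{"x": 0.16,"y": 1,"z": 0,"rx": 0,"ry": 0,"rz": 0},{"x": 0.16,"y": 1,"z": 0,"rx": 0,"ry": 0,"rz": 0},{"x": 0.16,"y": 1,"z": 0,"rx": 0,"ry": 0,"rz": 0},{"x": 0.16,"y": 1,"z": 0,"rx": 0,"ry": 0,"rz": 0},{"x": 0.16,"y": 1,"z": 0,"rx": 0,"ry": 0,"rz": 0},{"x": 0.16,"y": 1,"z": 0,"rx": 0,"ry": 0,"rz": 0},{"x": 0.16,"y": 1,"z": 0,"rx": 0,"ry": 0,"rz": 0},{"x": 0.16,"y": 1,"z": 0,"rx": 0,"ry": 0,"rz": 0},{"x": 0.16,"y": 1,"z": 0,"rx": 0,"ry": 0,"rz": 0},{"x": 0.16,"y": 1,"z": 0,"rx": 0,"ry": 0,"rz": 0},{"x": 0.16,"y": 1,"z": 0,"rx": 0,"ry": 0,"rz": 0},{"x": 0.16,"y": 1,"z": 0,"rx": 0,"ry": 0,"rz": 0},{"x": 0.16,"y": 1,"z": 0,"rx": 0,"ry": 0,"rz": 0},{"x": 0.16,"y": 1,"z": 0,"rx": 0,"ry": 0,"rz": 0},{"x": 0.16,"y": 1,"z": 0,"rx": 0,"ry": 0,"rz": 0},{"x": 0,"y": 0,"z": 0,"rx": 0,"ry": 0,"rz": 0}]}}

```text
clock: 4.45
tool_pos: [0.4646, -0.1036, 0.2266]
orientation: [180.0, 0.0, -13.9]
force: [-0.7, -0.6, 0.6]
opening: 0.0879
gripper_force: 0.0
```

```bash
cat > snap.py <<'E'
import sys,cv2,pickle
from h import *
from plant import cams,ctrl
load(); im=cams.snapshot("wrist"); cv2.imwrite(f"pics/{sys.argv[1]}.png",im); pickle.dump(C,open(sys.argv[1]+".pkl","wb"))
o=ctrl.get_obs(); print(o["clock"],o["tool_pos"],o["orientation"])
E
python3 snap.py w2
python3 - <<'E'
from h import *
import pickle,h
h.C.update(pickle.load(open("w2.pkl","rb")))
c,s=np.cos(np.radians(-13.5)),np.sin(np.radians(-13.5))
L=np.array([[-47,18,0],[-47,-18,0],[47,18,0],[47,-18,0],[-47,18,34],[-47,-18,34]])/1e3
print(proj("wrist",L@np.array([[c,s,0],[-s,c,0],[0,0,1]])+[.5165,-.1165,0]).round(0))
E
```

```text
4.5 [ 0.46483054 -0.10296014  0.22657657] [-1.79997827e+02 -3.79889557e-03 -1.38360394e+01]
[[273. 170.]
 [306. 170.]
 [271.  79.]
 [307.  78.]
 [271. 177.]
 [307. 176.]]
```

View pics/w2.png

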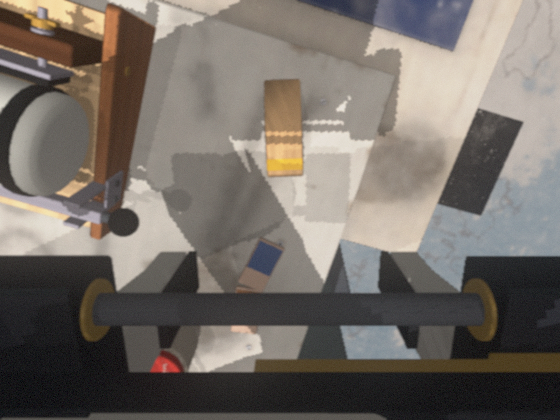

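```bash
cat >> h.py <<'E'
def Mt(base,t): # tool pointing along -z of base frame, body leaning to base -x by t deg
    t=np.radians(t); return base@np.array([[np.cos(t),0,np.sin(t)],[0,-1,0],[np.sin(t),0,-np.cos(t)]])
E
python3 - <<'E'
from h import *
import pickle,h
h.C.update(pickle.load(open("w2.pkl","rb")))
B=R.from_euler('z',-12,degrees=True).as_matrix(); M=Mt(B,10)
p=B@[-.029,0,0]+[.5178,-.1112,0]; p[2]=.008
go(p,M); go(p-M[:,2]*.06,M)
print(proj("wrist",d2w(PAR,np.array([[-47,-114,48],[-100,-84,16],[110,-84,16]])/1e3)))
for u in[(124,222)]: print(ray("wrist",u,d2w(PAR,np.array([[-47,-114,48]])/1e3)[0,2]),d2w(PAR,np.array([[-47,-114,48]])/1e3))
E
```

```text
shift [ 0.98 -0.15  8.74] /n [ 0.976 -0.149  8.743] turn [ 0.04  2.5  -0.46] after-turn shift [-0.55 -0.12  8.78]
shift [ 0.56 -0.14  6.38] /n [ 0.56  -0.136  6.38 ] turn [ 0.04  2.5  -0.46] after-turn shift [-0.55 -0.12  6.38]
[[122.90813053 219.16452832]
 [103.62738326 239.58934056]
 [122.71450201  18.78668224]]
[0.47551874 0.04583532 0.08147413] [[0.47825873 0.04580083 0.08147413]]
```

Emit:
{"op": "play_rows", "data": {"motion": [{"x": 0,"y": 0,"z": 0,"rx": 0,"ry": 0.83,"rz": -0.15},{"x": 0,"y": 0,"z": 0,"rx": 0,"ry": 0.83,"rz": -0.15},{"x": 0,"y": 0,"z": 0,"rx": 0,"ry": 0.84,"rz": -0.16},{"x": -0.18,"y": -0.04,"z": 0.98,"rx": 0,"ry": 0,"rz": 0},{"x": -0.18,"y": -0.04,"z": 0.98,"rx": 0,"ry": 0,"rz": 0},{"x": -0.19,"y": -0.04,"z": 0.98,"rx": 0,"ry": 0,"rz": 0},{"x": 0,"y": 0,"z": 0.98,"rx": 0,"ry": 0,"rz": 0},{"x": 0,"y": 0,"z": 0.98,"rx": 0,"ry": 0,"rz": 0},{"x": 0,"y": 0,"z": 0.98,"rx": 0,"ry": 0,"rz": 0},{"x": 0,"y": 0,"z": 0.98,"rx": 0,"ry": 0,"rz": 0},{"x": 0,"y": 0,"z": 0.98,"rx": 0,"ry": 0,"rz": 0},{"x": 0,"y": 0,"z": 0.92,"rx": 0,"ry": 0,"rz": 0},{"x": 0,"y": 0,"z": 0,"rx": 0,"ry": 0,"rz": 0},{"x": 0,"y": 0,"z": 0,"rx": 0,"ry": 0,"rz": 0}]}}

```text
clock: 6.25
tool_pos: [0.4901, -0.1045, 0.0091]
orientation: [179.8, -10.0, -11.9]
force: [1.4, 0.1, -0.4]
opening: 0.088
gripper_force: 0.0
```

Emit:
{"op": "play_rows", "data": {"motion": [{"x": 0,"y": 0,"z": 0,"rx": 0,"ry": 0,"rz": 0},{"x": 0,"y": 0,"z": 0,"rx": 0,"ry": 0,"rz": 0},{"x": 0,"y": 0,"z": 0,"rx": 0,"ry": 0,"rz": 0},{"x": 0,"y": 0,"z": 0,"rx": 0,"ry": 0,"rz": 0},{"x": 0,"y": 0,"z": 0,"rx": 0,"ry": 0,"rz": 0},{"x": 0,"y": 0,"z": 0,"rx": 0,"ry": 0,"rz": 0}], "fingers": -1}}

```text
clock: 7.0
tool_pos: [0.4897, -0.1048, 0.0085]
orientation: [179.8, -10.0, -11.9]
force: [0.4, 0.4, 1.0]
opening: 0.036
gripper_force: 29.9
```

```bash
cat >> h.py <<'E'
XT=-.0285; ZT=.0085
def tcp(xc,yc,zc,t=10): # TCP goal for chock origin at deck (xc,yc,zc) m
    M,o=deckM(*PAR); return d2w(PAR,[xc+XT,yc,zc+ZT])[0],Mt(M,t)
def stat():
    from plant import ctrl
    o=ctrl.get_obs(); M,d=deckM(*PAR); q=M.T@(o["tool_pos"]-d)-[XT,0,ZT]; T=R.from_euler('xyz',o["orientation"],degrees=True).as_matrix()
    print("t",o["clock"],"chock deck mm",(q*1e3).round(1),"F deck",(M.T@o["force"]).round(2),"rotvec err deg",R.from_matrix(Mt(M,10).T@T).as_rotvec(degrees=True).round(2),"open",round(o["opening"],4))
E
python3 - <<'E'
from h import *
load(); M,o=deckM(*PAR)
for u in[(182,236),(187,233),(157,250),(170,238)]: print(u,(M.T@(ray("top",u,.06)-o)*1e3).round(0))
p1=np.array([.4897,-.1048,.0085]); M0=Mt(R.from_euler('z',-11.9,degrees=True).as_matrix(),10)
go(p1+[0,0,.19],M0)
p,G=tcp(-.125,0,.004); n=M[:,2]
go(p+n*.13,G,frm=(p1+[0,0,.19],M0)); print(p,p+n*.13)
E
```

```text
(182, 236) [-145.  123.   43.]
(187, 233) [-134.  118.   42.]
(157, 250) [-195.  150.   52.]
(170, 238) [-161.  142.   46.]
shift [ 1.32  0.02 -7.49] /n [ 1.318  0.025 -7.486] turn [0.04 0.   0.  ] after-turn shift [ 1.32  0.   -7.49]
shift [ -4.97 -11.71   0.85] /n [ -4.973 -11.713   0.848] turn [-1.26  2.48  4.69] after-turn shift [-8.45 -9.47 -1.27]
[0.45316537 0.1945001  0.02801992] [0.43387908 0.20623195 0.15604493]
```

Emit:
{"op": "play_rows", "data": {"motion": [{"x": 0.08,"y": 0,"z": -0.4,"rx": 0,"ry": 0,"rz": 0},{"x": 0.17,"y": 0,"z": -0.99,"rx": 0,"ry": 0,"rz": 0},{"x": 0.17,"y": 0,"z": -0.99,"rx": 0,"ry": 0,"rz": 0},{"x": 0.18,"y": 0,"z": -1,"rx": 0,"ry": 0,"rz": 0},{"x": 0.18,"y": 0,"z": -1,"rx": 0,"ry": 0,"rz": 0},{"x": 0.18,"y": 0,"z": -1,"rx": 0,"ry": 0,"rz": 0},{"x": 0.18,"y": 0,"z": -1,"rx": 0,"ry": 0,"rz": 0},{"x": 0.18,"y": 0,"z": -1,"rx": 0,"ry": 0,"rz": 0},{"x": -0.41,"y": -0.98,"z": 0.07,"rx": 0,"ry": 0,"rz": 0},{"x": -0.41,"y": -0.98,"z": 0.07,"rx": 0,"ry": 0,"rz": 0},{"x": -0.41,"y": -0.98,"z": 0.07,"rx": 0,"ry": 0,"rz": 0},{"x": -0.41,"y": -0.98,"z": 0.07,"rx": 0,"ry": 0,"rz": 0},{"x": -0.41,"y": -0.98,"z": 0.07,"rx": 0,"ry": 0,"rz": 0},{"x": -0.41,"y": -0.98,"z": 0.07,"rx": 0,"ry": 0,"rz": 0},{"x": -0.41,"y": -0.98,"z": 0.07,"rx": 0,"ry": 0,"rz": 0},{"x": -0.41,"y": -0.98,"z": 0.07,"rx": 0,"ry": 0,"rz": 0},{"x": -0.41,"y": -0.98,"z": 0.07,"rx": 0,"ry": 0,"rz": 0},{"x": -0.41,"y": -0.98,"z": 0.07,"rx": 0,"ry": 0,"rz": 0},{"x": -0.41,"y": -0.98,"z": 0.07,"rx": 0,"ry": 0,"rz": 0},{"x": -0.41,"y": -0.98,"z": 0.07,"rx": 0,"ry": 0,"rz": 0}]}}

```text
clock: 9.5
tool_pos: [0.4355, 0.2081, 0.1526]
orientation: [179.8, -10.0, -11.9]
force: [0.5, -0.6, -1.1]
opening: 0.0356
gripper_force: 29.9
```

Emit:
{"op": "play_rows", "data": {"motion": [{"x": 0,"y": 0,"z": 0,"rx": -0.25,"ry": 0.5,"rz": 0.94},{"x": 0,"y": 0,"z": 0,"rx": -0.25,"ry": 0.5,"rz": 0.94},{"x": 0,"y": 0,"z": 0,"rx": -0.25,"ry": 0.5,"rz": 0.94},{"x": 0,"y": 0,"z": 0,"rx": -0.25,"ry": 0.5,"rz": 0.94},{"x": 0,"y": 0,"z": 0,"rx": -0.25,"ry": 0.5,"rz": 0.94},{"x": 0,"y": 0,"z": 0,"rx": 0,"ry": 0,"rz": 0},{"x": 0,"y": 0,"z": 0,"rx": 0,"ry": 0,"rz": 0}]}}

```text
clock: 10.38
tool_pos: [0.4359, 0.2075, 0.1529]
orientation: [179.9, -20.1, -31.2]
force: [-0.7, 0.5, -1.3]
opening: 0.0357
gripper_force: 29.9
```

Run:
```python
from h import *
import cv2
from plant import cams
stat(); go(*tcp(-.125,0,.004))
load(); cv2.imwrite("pics/t2.png",cams.snapshot("top"));
a=cams.snapshot("side"); cv2.imwrite("pics/s2.png",cv2.resize(a[140:320,160:400],None,fx=3.2,fy=3.2,interpolation=cv2.INTER_CUBIC))
```

```text
t 10.375 chock deck mm [-124.5    2.1  130.7] F deck [-1.06  0.1  -1.16] rotvec err deg [-0.11  0.09 -0.1 ] open 0.0357
shift [-0.91  0.07  4.99] /n [-0.908  0.073  4.985] turn [ 0.03 -0.02  0.02] after-turn shift [-0.9   0.08  4.99]
```

Emit:
{"op": "play_rows", "data": {"motion": [{"x": -0.18,"y": 0.02,"z": 0.99,"rx": 0,"ry": 0,"rz": 0},{"x": -0.18,"y": 0.02,"z": 0.99,"rx": 0,"ry": 0,"rz": 0},{"x": -0.18,"y": 0.02,"z": 0.99,"rx": 0,"ry": 0,"rz": 0},{"x": -0.18,"y": 0.02,"z": 0.99,"rx": 0,"ry": 0,"rz": 0},{"x": -0.18,"y": 0,"z": 0.99,"rx": 0,"ry": 0,"rz": 0},{"x": 0,"y": 0,"z": 0,"rx": 0,"ry": 0,"rz": 0},{"x": 0,"y": 0,"z": 0,"rx": 0,"ry": 0,"rz": 0}]}}

```text
clock: 11.35
tool_pos: [0.4577, 0.1989, 0.0358]
orientation: [179.3, -19.7, -31.3]
force: [-0.5, 0.4, -1.4]
opening: 0.036
gripper_force: 29.9
```

Run:
```python
from h import *
import cv2
from plant import cams
stat()
a=cams.snapshot("side"); cv2.imwrite("pics/s3.png",cv2.resize(a[150:320,170:390],None,fx=3.5,fy=3.5,interpolation=cv2.INTER_CUBIC))
```

```text
t 11.35 chock deck mm [-122.1    6.1   11.4] F deck [-0.85  0.11 -1.27] rotvec err deg [-0.68 -0.28  0.02] open 0.036
```

View pics/s3.png

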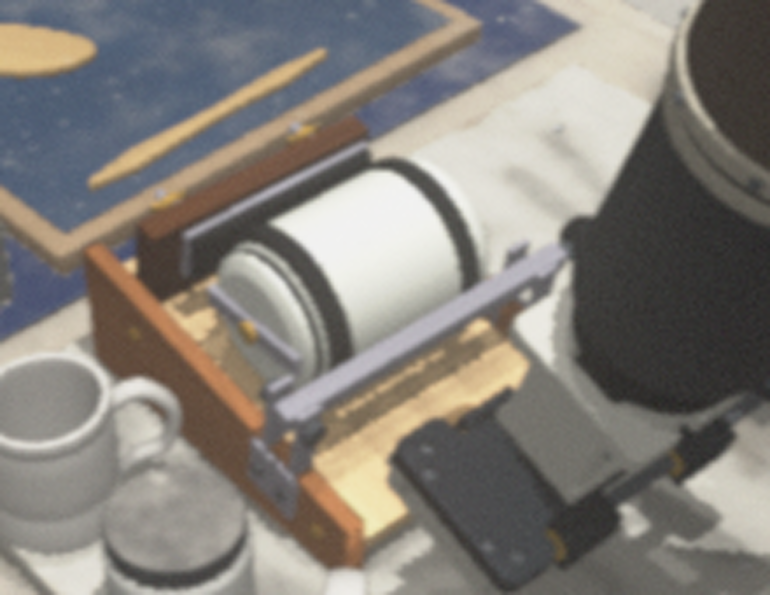

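Run:
```python
from h import *
from plant import ctrl
o=ctrl.get_obs(); print(o["joint_pos"].round(1),o["qvel"].round(2))
go(*tcp(-.125,0,.004)); go(*tcp(-.105,0,.004));go(*tcp(-.115,0,.004,0))
```

```text
[ 53.7  13.2 -58.2  50.  -26.1 -41.9] [ 0.32 -0.5  -0.13  0.31  0.18 -0.24]
shift [-0.16  0.25  0.29] /n [-0.16   0.253  0.285] turn [ 0.16  0.07 -0.  ] after-turn shift [-0.16  0.26  0.28]
shift [0.63 0.25 0.42] /n [0.629 0.252 0.42 ] turn [ 0.16  0.07 -0.  ] after-turn shift [0.63 0.26 0.42]
shift [0.23 0.25 0.35] /n [0.234 0.253 0.353] turn [ 0.16 -2.43 -0.02] after-turn shift [0.29 0.26 0.31]
```

Emit:
{"op": "play_rows", "data": {"motion": [{"x": 0.4,"y": 0,"z": 0.07,"rx": 0,"ry": 0,"rz": 0},{"x": 0.4,"y": 0,"z": 0.07,"rx": 0,"ry": 0,"rz": 0},{"x": 0,"y": 0,"z": 0,"rx": 0,"ry": 0,"rz": 0},{"x": 0,"y": 0,"z": 0,"rx": 0,"ry": 0,"rz": 0}]}}

```text
clock: 11.9
tool_pos: [0.4747, 0.1886, 0.0388]
orientation: [179.3, -19.7, -31.3]
force: [0.7, -0.3, -1.1]
opening: 0.0362
gripper_force: 29.9
```

Run:
```python
from h import *
from plant import ctrl
o=ctrl.get_obs(); print(o["joint_pos"].round(1))
stat(); go(*tcp(-.09,0,.004))
```

```text
[ 50.9  13.5 -57.2  50.3 -25.9 -39.3]
t 11.9 chock deck mm [-102.     6.1   10.9] F deck [ 0.55  0.1  -1.2 ] rotvec err deg [-0.69 -0.29  0.02] open 0.0362
shift [0.43 0.24 0.36] /n [0.426 0.24  0.357] turn [ 0.17  0.07 -0.  ] after-turn shift [0.42 0.24 0.36]
```

Emit:
{"op": "play_rows", "data": {"motion": [{"x": 0.42,"y": 0,"z": 0.07,"rx": 0,"ry": 0,"rz": 0},{"x": 0,"y": 0.12,"z": 0.1,"rx": 0.08,"ry": 0.03,"rz": 0},{"x": 0,"y": 0.12,"z": 0.19,"rx": 0.08,"ry": 0.03,"rz": 0},{"x": 0,"y": 0,"z": 0,"rx": 0,"ry": 0,"rz": 0},{"x": 0,"y": 0,"z": 0,"rx": 0,"ry": 0,"rz": 0}]}}

```text
clock: 12.52
tool_pos: [0.4843, 0.1783, 0.0361]
orientation: [179.8, -19.8, -31.3]
force: [0.5, 0.6, -0.4]
opening: 0.0359
gripper_force: 29.9
```

Run:
```python
from h import *
from plant import ctrl
o=ctrl.get_obs(); print(o["joint_pos"].round(1))
stat(); go(*tcp(-.08,0,.002))
```

```text
[ 47.5  13.6 -58.2  54.8 -24.  -40.5]
t 12.525 chock deck mm [-89.1   2.3   5.9] F deck [ 0.04  0.82 -0.43] rotvec err deg [-0.24 -0.21  0.  ] open 0.0359
shift [0.33 0.09 0.21] /n [0.332 0.092 0.214] turn [ 0.06  0.05 -0.  ] after-turn shift [0.33 0.09 0.22]
```

Emit:
{"op": "play_rows", "data": {"motion": [{"x": 0.3,"y": 0,"z": 0.06,"rx": 0,"ry": 0,"rz": 0},{"x": 0.25,"y": 0.04,"z": 0.06,"rx": 0.03,"ry": 0.02,"rz": 0},{"x": 0,"y": 0.04,"z": 0.06,"rx": 0.03,"ry": 0.02,"rz": 0},{"x": 0,"y": 0,"z": 0.06,"rx": 0,"ry": 0,"rz": 0},{"x": 0,"y": 0,"z": 0,"rx": 0,"ry": 0,"rz": 0}]}}

```text
clock: 13.15
tool_pos: [0.4962, 0.169, 0.0354]
orientation: [179.9, -19.9, -31.3]
force: [0.0, -0.9, -1.2]
opening: 0.0357
gripper_force: 29.9
```

Run:
```python
from h import *
from plant import ctrl
o=ctrl.get_obs(); print(o["joint_pos"].round(1))
stat(); go(*tcp(-.073,0,.0))
```

```text
[ 44.5  13.9 -58.2  57.6 -23.  -40.4]
t 13.15 chock deck mm [-74.4   0.6   2.6] F deck [ 0.25 -0.71 -1.3 ] rotvec err deg [-0.06 -0.09 -0.  ] open 0.0357
shift [0.04 0.02 0.11] /n [0.038 0.023 0.113] turn [0.02 0.02 0.  ] after-turn shift [0.04 0.02 0.11]
```

Emit:
{"op": "play_rows", "data": {"motion": [{"x": 0.15,"y": 0,"z": 0.03,"rx": 0,"ry": 0,"rz": 0},{"x": 0.15,"y": 0,"z": 0.03,"rx": 0.01,"ry": 0.01,"rz": 0},{"x": 0,"y": 0.02,"z": 0.05,"rx": 0.01,"ry": 0.01,"rz": 0},{"x": 0,"y": 0,"z": 0.04,"rx": 0,"ry": 0,"rz": 0},{"x": 0,"y": 0,"z": 0,"rx": 0,"ry": 0,"rz": 0}]}}

```text
clock: 13.78
tool_pos: [0.503, 0.1642, 0.0345]
orientation: [-180.0, -20.0, -31.3]
force: [-0.9, 0.5, -1.1]
opening: 0.036
gripper_force: 29.9
```

Run:
```python
from h import *
from plant import ctrl
o=ctrl.get_obs(); print(o["joint_pos"].round(1))
stat(); go(*tcp(-.066,0,-.002))
```

```text
[ 42.9  14.2 -58.2  59.4 -22.4 -40.6]
t 13.775 chock deck mm [-66.4   0.1   0.2] F deck [-1.17 -0.07 -0.89] rotvec err deg [ 0.02 -0.01 -0.01] open 0.036
shift [0.   0.   0.09] /n [0.002 0.002 0.091] turn [-0.01  0.    0.  ] after-turn shift [0.   0.   0.09]
```

Emit:
{"op": "play_rows", "data": {"motion": [{"x": 0.08,"y": 0,"z": 0.01,"rx": 0,"ry": 0,"rz": 0},{"x": 0.08,"y": 0,"z": 0.02,"rx": 0,"ry": 0,"rz": 0},{"x": 0,"y": 0,"z": 0.04,"rx": 0,"ry": 0,"rz": 0},{"x": 0,"y": 0,"z": 0,"rx": 0,"ry": 0,"rz": 0},{"x": 0,"y": 0,"z": 0,"rx": 0,"ry": 0,"rz": 0}]}}

```text
clock: 14.4
tool_pos: [0.507, 0.1623, 0.0351]
orientation: [-179.9, -20.0, -31.3]
force: [-6.5, 1.0, 10.4]
opening: 0.0361
gripper_force: 30.0
```

Run:
```python
from h import *
from plant import ctrl
o=ctrl.get_obs(); print(o["joint_pos"].round(1))
stat()
```

```text
[ 42.2  14.3 -58.1  59.9 -22.3 -40.4]
t 14.4 chock deck mm [-62.    0.4   0.1] F deck [-4.19 -2.59 11.29] rotvec err deg [ 0.09  0.04 -0.01] open 0.0361
```

Emit:
{"op": "play_rows", "data": {"motion": [{"x": 0,"y": 0,"z": -0.03,"rx": 0,"ry": 0,"rz": 0},{"x": 0,"y": 0,"z": 0,"rx": 0,"ry": 0,"rz": 0},{"x": 0,"y": 0,"z": 0,"rx": 0,"ry": 0,"rz": 0}]}}

```text
clock: 14.78
tool_pos: [0.5066, 0.1623, 0.035]
orientation: [-180.0, -20.0, -31.3]
force: [-3.0, -0.3, 2.7]
opening: 0.0355
gripper_force: 29.9
```

```bash
python3 -c "
from h import *
stat()"
```

```text
t 14.775 chock deck mm [-62.3   0.3   0.1] F deck [-1.85 -1.81  3.1 ] rotvec err deg [ 0.04 -0.01 -0.02] open 0.0355
```

Emit:
{"op": "play_rows", "data": {"motion": [{"x": 0.04,"y": 0,"z": 0.007,"rx": 0,"ry": 0,"rz": 0},{"x": 0.04,"y": 0,"z": 0.007,"rx": 0,"ry": 0,"rz": 0},{"x": 0.04,"y": 0,"z": 0.007,"rx": 0,"ry": 0,"rz": 0},{"x": 0,"y": 0,"z": 0,"rx": 0,"ry": 0,"rz": 0}]}}

```text
clock: 15.28
tool_pos: [0.5094, 0.1609, 0.0356]
orientation: [-179.9, -20.0, -31.3]
force: [-0.2, 1.1, 0.8]
opening: 0.0358
gripper_force: 29.9
```

```bash
python3 -c "
from h import *
stat()"
```

```text
t 15.275 chock deck mm [-59.1   0.5   0.1] F deck [-0.6   0.79  0.91] rotvec err deg [ 0.05 -0.01 -0.  ] open 0.0358
```

Emit:
{"op": "play_rows", "data": {"motion": [{"x": 0.04,"y": 0,"z": 0.01,"rx": 0,"ry": 0,"rz": 0},{"x": 0.04,"y": 0,"z": 0.01,"rx": 0,"ry": 0,"rz": 0},{"x": 0.04,"y": 0,"z": 0.01,"rx": 0,"ry": 0,"rz": 0},{"x": 0,"y": 0,"z": 0,"rx": 0,"ry": 0,"rz": 0}]}}

```text
clock: 15.78
tool_pos: [0.5116, 0.1598, 0.036]
orientation: [-179.9, -20.0, -31.2]
force: [-8.7, 5.4, 7.6]
opening: 0.0356
gripper_force: 29.9
```

```bash
python3 -c "
from h import *
stat()"
```

```text
t 15.775 chock deck mm [-56.7   0.7   0.1] F deck [-8.79  0.11  9.3 ] rotvec err deg [ 0.12 -0.04 -0.07] open 0.0356
```

Emit:
{"op": "play_rows", "data": {"motion": [{"x": 0,"y": 0,"z": -0.025,"rx": 0,"ry": 0,"rz": 0},{"x": 0,"y": 0,"z": 0,"rx": 0,"ry": 0,"rz": 0},{"x": 0,"y": 0,"z": 0,"rx": 0,"ry": 0,"rz": 0}]}}

```text
clock: 16.15
tool_pos: [0.5115, 0.1593, 0.0362]
orientation: [-180.0, -20.0, -31.3]
force: [-2.2, 3.0, -1.8]
opening: 0.0357
gripper_force: 29.9
```

```bash
python3 -c "
from h import *
stat()"
```

```text
t 16.15 chock deck mm [-56.5   0.2   0.2] F deck [-3.65  1.39 -1.14] rotvec err deg [ 0.03 -0.03 -0.03] open 0.0357
```

Emit:
{"op": "play_rows", "data": {"motion": [{"x": 0.04,"y": 0,"z": 0.01,"rx": 0,"ry": 0,"rz": 0},{"x": 0.04,"y": 0,"z": 0.01,"rx": 0,"ry": 0,"rz": 0},{"x": 0,"y": 0,"z": 0,"rx": 0,"ry": 0,"rz": 0}]}}

```text
clock: 16.52
tool_pos: [0.5133, 0.1577, 0.0366]
orientation: [-180.0, -20.0, -31.3]
force: [-1.4, 1.0, -1.4]
opening: 0.036
gripper_force: 29.9
```

```bash
python3 -c "
from h import *
stat()"
```

```text
t 16.525 chock deck mm [-54.1  -0.1   0.2] F deck [-1.93  0.1  -1.03] rotvec err deg [-0.   -0.01  0.01] open 0.036
```

Emit:
{"op": "play_rows", "data": {"motion": [{"x": 0.04,"y": 0,"z": 0.01,"rx": 0,"ry": 0,"rz": 0},{"x": 0.04,"y": 0,"z": 0.01,"rx": 0,"ry": 0,"rz": 0},{"x": 0,"y": 0,"z": 0,"rx": 0,"ry": 0,"rz": 0}]}}

```text
clock: 16.9
tool_pos: [0.5147, 0.1572, 0.0368]
orientation: [-180.0, -20.0, -31.3]
force: [-7.6, 4.9, 1.6]
opening: 0.0359
gripper_force: 30.0
```

```bash
python3 -c "
from h import *
stat()"
```

```text
t 16.9 chock deck mm [-52.7   0.1   0.1] F deck [-8.63  0.22  3.11] rotvec err deg [ 0.06 -0.04 -0.04] open 0.0359
```

Emit:
{"op": "play_rows", "data": {"motion": [{"x": 0.02,"y": 0,"z": -0.005,"rx": 0,"ry": 0,"rz": 0},{"x": 0,"y": 0,"z": 0,"rx": 0,"ry": 0,"rz": 0},{"x": 0,"y": 0,"z": 0,"rx": 0,"ry": 0,"rz": 0}]}}

```text
clock: 17.27
tool_pos: [0.5147, 0.1572, 0.0368]
orientation: [-180.0, -19.9, -31.2]
force: [-10.3, 4.4, 1.4]
opening: 0.0357
gripper_force: 30.0
```

```bash
python3 -c "
from h import *
stat()"
```

```text
t 17.275 chock deck mm [-52.6   0.1   0.1] F deck [-10.66  -1.57   3.25] rotvec err deg [ 0.06 -0.07 -0.07] open 0.0357
```

Emit:
{"op": "play_rows", "data": {"motion": [{"x": 0.015,"y": 0,"z": 0,"rx": 0,"ry": 0,"rz": 0},{"x": 0,"y": 0,"z": 0,"rx": 0,"ry": 0,"rz": 0},{"x": 0,"y": 0,"z": 0,"rx": 0,"ry": 0,"rz": 0}]}}

```text
clock: 17.65
tool_pos: [0.5149, 0.1571, 0.0368]
orientation: [-180.0, -19.9, -31.2]
force: [-10.4, 5.8, 1.2]
opening: 0.0357
gripper_force: 30.0
```

Run:
```python
from h import *
import cv2
from plant import cams
stat()
a=cams.snapshot("side"); cv2.imwrite("pics/s4.png",a)
b=cv2.imread("pics/side0.png")
cr=lambda i:cv2.resize(i[185:265,215:315],None,fx=4,fy=4,interpolation=cv2.INTER_CUBIC)
cv2.imwrite("pics/cmp.png",np.hstack([cr(b),cr(a)]))
```

```text
t 17.65 chock deck mm [-52.4   0.1   0.1] F deck [-11.55  -0.45   3.22] rotvec err deg [ 0.07 -0.09 -0.07] open 0.0357
```

View pics/cmp.png

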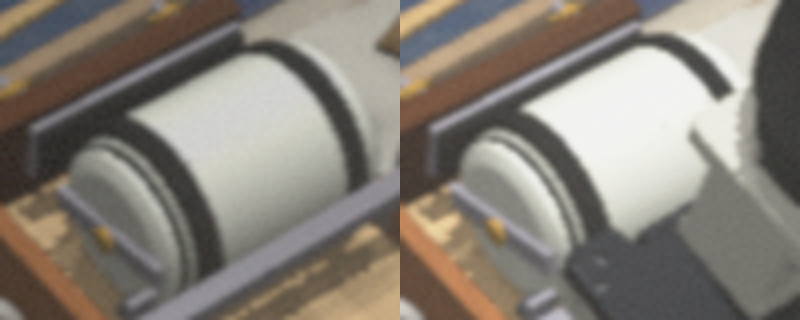

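Emit:
{"op": "play_rows", "data": {"motion": [{"x": 0.012,"y": 0,"z": 0,"rx": 0,"ry": 0,"rz": 0},{"x": 0,"y": 0,"z": 0,"rx": 0,"ry": 0,"rz": 0},{"x": 0,"y": 0,"z": 0,"rx": 0,"ry": 0,"rz": 0},{"x": 0,"y": 0,"z": 0,"rx": 0,"ry": 0,"rz": 0},{"x": 0,"y": 0,"z": 0,"rx": 0,"ry": 0,"rz": 0}]}}

```text
clock: 18.32
tool_pos: [0.515, 0.1571, 0.0369]
orientation: [-180.0, -19.9, -31.2]
force: [-13.4, 5.6, 2.1]
opening: 0.0358
gripper_force: 30.0
```

```bash
python3 -c "
from h import *
stat()"
```

```text
t 18.325 chock deck mm [-52.3   0.1   0.2] F deck [-13.75  -2.18   4.6 ] rotvec err deg [ 0.08 -0.1  -0.09] open 0.0358
```

Emit:
{"op": "play_rows", "data": {"motion": [{"x": 0,"y": 0,"z": 0,"rx": 0,"ry": 0,"rz": 0},{"x": 0,"y": 0,"z": 0,"rx": 0,"ry": 0,"rz": 0},{"x": 0,"y": 0,"z": 0,"rx": 0,"ry": 0,"rz": 0},{"x": 0,"y": 0,"z": 0,"rx": 0,"ry": 0,"rz": 0}], "fingers": 0.4}}

```text
clock: 18.82
tool_pos: [0.5162, 0.1564, 0.0375]
orientation: [-180.0, -20.0, -31.3]
force: [0.3, -0.3, 0.0]
opening: 0.0607
gripper_force: 0.0
```

Run:
```python
from h import *
stat()
from plant import cams
import cv2
a=cams.snapshot("side"); cv2.imwrite("pics/s5.png",a)
b=cv2.imread("pics/s4.png")
g=lambda i:cv2.cvtColor(i,cv2.COLOR_BGR2GRAY).astype(np.float32)[200:250,225:275]
print("jar shift s4->s5",cv2.phaseCorrelate(g(b),g(a)), "s0->s4",cv2.phaseCorrelate(g(cv2.imread("pics/side0.png")),g(b)))
M,o=deckM(*PAR)
# knob grip: tool y along deck x, tool z=-deck z ; tool x = y x z
for s in(1,-1):
    G=np.c_[np.cross(s*M[:,0],-M[:,2]),s*M[:,0],-M[:,2]]
    k=d2w(PAR,[-.047,-.114,.048-.019])[0]; print(s,G[:,0].round(2),k); go(k,G); go(k+M[:,2]*.1,G)
```

```text
t 18.825 chock deck mm [-50.8   0.2   0.6] F deck [ 0.39 -0.13 -0.05] rotvec err deg [0.04 0.   0.01] open 0.0607
jar shift s4->s5 ((-0.1721704621291984, 0.017670709163969178), 0.9739033836364747) s0->s4 ((-0.8208611840939817, -1.078230043305016), 0.8069699752807618)
1 [0.52 0.85 0.  ] [0.4810775  0.04408618 0.06276278]
shift [ 1.41  4.57 -0.56] /n [ 1.414  4.569 -0.564] turn [  1.96  -1.97 -22.44] after-turn shift [-4.57  1.29 -0.8 ]
shift [ 2.11  4.57 -4.5 ] /n [ 2.109  4.566 -4.503] turn [  1.96  -1.97 -22.44] after-turn shift [-4.57  1.29 -4.8 ]
-1 [-0.52 -0.85  0.  ] [0.4810775  0.04408618 0.06276278]
shift [ 1.41  4.57 -0.56] /n [ 1.414  4.569 -0.564] turn [-1.97 -1.96 22.44] after-turn shift [ 4.57 -1.29 -0.8 ]
shift [ 2.11  4.57 -4.5 ] /n [ 2.109  4.566 -4.503] turn [-1.97 -1.96 22.44] after-turn shift [ 4.57 -1.29 -4.8 ]
```

Emit:
{"op": "play_rows", "data": {"motion": [{"x": 0,"y": 0,"z": -0.5,"rx": 0,"ry": 0,"rz": 0},{"x": 0,"y": 0,"z": -1,"rx": 0,"ry": 0,"rz": 0},{"x": 0,"y": 0,"z": -1,"rx": 0,"ry": 0,"rz": 0},{"x": 0,"y": 0,"z": -1,"rx": 0,"ry": 0,"rz": 0},{"x": 0,"y": 0,"z": -1,"rx": 0,"ry": 0,"rz": 0},{"x": 0.42,"y": 0.91,"z": 0,"rx": 0,"ry": 0,"rz": 0},{"x": 0.42,"y": 0.91,"z": 0,"rx": 0,"ry": 0,"rz": 0},{"x": 0.42,"y": 0.91,"z": 0,"rx": 0,"ry": 0,"rz": 0},{"x": 0.42,"y": 0.91,"z": 0,"rx": 0,"ry": 0,"rz": 0},{"x": 0.42,"y": 0.91,"z": 0,"rx": 0,"ry": 0,"rz": 0}]}}

```text
clock: 20.12
tool_pos: [0.4655, 0.051, 0.1607]
orientation: [180.0, -20.0, -31.4]
force: [-0.2, 0.1, 0.6]
opening: 0.0614
gripper_force: 0.0
```

Emit:
{"op": "play_rows", "data": {"motion": [{"x": 0,"y": 0,"z": 0,"rx": -0.085,"ry": -0.085,"rz": 0.975},{"x": 0,"y": 0,"z": 0,"rx": -0.085,"ry": -0.085,"rz": 0.975},{"x": 0,"y": 0,"z": 0,"rx": -0.085,"ry": -0.085,"rz": 0.975},{"x": 0,"y": 0,"z": 0,"rx": -0.085,"ry": -0.085,"rz": 0.975},{"x": 0,"y": 0,"z": 0,"rx": -0.085,"ry": -0.085,"rz": 0.975},{"x": 0,"y": 0,"z": 0,"rx": -0.085,"ry": -0.085,"rz": 0.975},{"x": 0,"y": 0,"z": 0,"rx": -0.085,"ry": -0.085,"rz": 0.975},{"x": 0,"y": 0,"z": 0,"rx": -0.085,"ry": -0.085,"rz": 0.975},{"x": 0,"y": 0,"z": 0,"rx": -0.085,"ry": -0.085,"rz": 0.975},{"x": 0,"y": 0,"z": 0,"rx": -0.085,"ry": -0.085,"rz": 0.975},{"x": 0,"y": 0,"z": 0,"rx": -0.085,"ry": -0.085,"rz": 0.975},{"x": 0,"y": 0,"z": 0,"rx": -0.085,"ry": -0.085,"rz": 0.975},{"x": 0,"y": 0,"z": 0,"rx": -0.085,"ry": -0.085,"rz": 0.975},{"x": 0,"y": 0,"z": 0,"rx": -0.085,"ry": -0.085,"rz": 0.975},{"x": 0,"y": 0,"z": 0,"rx": -0.085,"ry": -0.085,"rz": 0.975},{"x": 0,"y": 0,"z": 0,"rx": -0.085,"ry": -0.085,"rz": 0.975},{"x": 0,"y": 0,"z": 0,"rx": -0.085,"ry": -0.085,"rz": 0.975},{"x": 0,"y": 0,"z": 0,"rx": -0.085,"ry": -0.085,"rz": 0.975},{"x": 0,"y": 0,"z": 0,"rx": -0.085,"ry": -0.085,"rz": 0.975},{"x": 0,"y": 0,"z": 0,"rx": -0.085,"ry": -0.085,"rz": 0.975}]}}

```text
clock: 22.62
tool_pos: [0.4656, 0.0518, 0.1606]
orientation: [-169.3, -3.1, -110.1]
force: [0.4, 0.4, -0.2]
opening: 0.061
gripper_force: 0.0
```

```bash
cat >> h.py <<'E'
def ktool():
    M,o=deckM(*PAR); return np.c_[np.cross(-M[:,0],-M[:,2]),-M[:,0],-M[:,2]]
def kstat(y,z):
    from plant import ctrl
    o=ctrl.get_obs(); M,d=deckM(*PAR); q=M.T@(o["tool_pos"]-d)+[0,0,.019]
    print("t",o["clock"],"knob deck mm",(q*1e3).round(1),"F deck",(M.T@o["force"]).round(1),"J",o["joint_pos"].round(0),"ang",np.arctan2(q[2]-.048,.082-q[1]).round(3))
    go(d2w(PAR,[-.047,y,z-.019])[0],ktool())
E
python3 -c "
from h import *
kstat(-.114,.048)"
```

```text
t 22.625 knob deck mm [ -47.  -115.5  147.3] F deck [ 0.1  0.6 -0.2] J [ 40.  -1. -42.  15. -47. -69.] ang 0.466
shift [-0.14  0.05  3.97] /n [-0.136  0.051  3.971] turn [-0.25 -0.26  2.89] after-turn shift [-0.06  0.    3.97]
```

Emit:
{"op": "play_rows", "data": {"motion": [{"x": 0,"y": 0,"z": 0,"rx": -0.083,"ry": -0.087,"rz": 0.963},{"x": 0,"y": 0,"z": 0,"rx": -0.083,"ry": -0.087,"rz": 0.963},{"x": 0,"y": 0,"z": 0,"rx": -0.083,"ry": -0.087,"rz": 0.963},{"x": -0.06,"y": 0,"z": 0.8,"rx": 0,"ry": 0,"rz": 0},{"x": 0,"y": 0,"z": 0.8,"rx": 0,"ry": 0,"rz": 0},{"x": 0,"y": 0,"z": 0.8,"rx": 0,"ry": 0,"rz": 0},{"x": 0,"y": 0,"z": 0.8,"rx": 0,"ry": 0,"rz": 0},{"x": 0,"y": 0,"z": 0.77,"rx": 0,"ry": 0,"rz": 0},{"x": 0,"y": 0,"z": 0,"rx": 0,"ry": 0,"rz": 0}]}}

```text
clock: 23.75
tool_pos: [0.4804, 0.0436, 0.0619]
orientation: [-170.0, -0.2, -121.2]
force: [0.5, 0.2, 0.3]
opening: 0.0614
gripper_force: 0.0
```

Emit:
{"op": "play_rows", "data": {"motion": [{"x": 0,"y": 0,"z": 0,"rx": 0,"ry": 0,"rz": 0},{"x": 0,"y": 0,"z": 0,"rx": 0,"ry": 0,"rz": 0},{"x": 0,"y": 0,"z": 0,"rx": 0,"ry": 0,"rz": 0},{"x": 0,"y": 0,"z": 0,"rx": 0,"ry": 0,"rz": 0},{"x": 0,"y": 0,"z": 0,"rx": 0,"ry": 0,"rz": 0}], "fingers": -1}}

```text
clock: 24.38
tool_pos: [0.4811, 0.0466, 0.0632]
orientation: [-170.0, 0.1, -121.1]
force: [-12.6, 9.8, 6.9]
opening: 0.0244
gripper_force: 30.0
```

```bash
python3 -c "
from h import *
kstat(-.114,.048)"
```

```text
t 24.375 knob deck mm [ -48.2 -111.8   48.7] F deck [-14.4   1.8   9.6] J [ 36.   9. -49.  19. -30. -83.] ang 0.004
shift [ 0.09 -0.05  0.03] /n [ 0.087 -0.048  0.027] turn [-0.    0.03  0.05] after-turn shift [ 0.09 -0.05  0.03]
```

Emit:
{"op": "play_rows", "data": {"motion": [{"x": -0.02,"y": 0.05,"z": -0.4,"rx": 0,"ry": 0,"rz": 0},{"x": -0.04,"y": 0,"z": -0.5,"rx": 0,"ry": 0,"rz": 0},{"x": 0,"y": 0,"z": 0,"rx": 0,"ry": 0,"rz": 0}]}}

```text
clock: 24.75
tool_pos: [0.4781, 0.0501, 0.0858]
orientation: [-169.9, 0.1, -121.1]
force: [1.0, -1.1, -1.1]
opening: 0.0241
gripper_force: 30.0
```

Run:
```python
from h import *
from plant import ctrl,cams
import cv2
o=ctrl.get_obs(); print(o["opening"],o["gripper_force"])
kstat(-.1126,.0715)
cv2.imwrite("pics/t6.png",cv2.resize(np.hstack([cams.snapshot("top")[180:280,230:330],cams.snapshot("side")[170:270,280:380]]),None,fx=4,fy=4))
a=np.arange(0,1.86,.12)
for i in range(len(a)-1): print(i,((.196*(np.cos(a[i+1])-np.cos(a[i])))/.025).round(2),(-.196*(np.sin(a[i+1])-np.sin(a[i]))/.025).round(2))
```

```text
0.024072309116200417 29.99991238117218
t 24.75 knob deck mm [ -48.6 -110.4   71.7] F deck [ 1.2 -0.4 -1.3] J [ 37.   6. -47.  17. -34. -81.] ang 0.123
shift [ 0.09 -0.06  0.01] /n [ 0.088 -0.063  0.008] turn [-0.02  0.02  0.05] after-turn shift [ 0.09 -0.06  0.01]
0 -0.06 -0.94
1 -0.17 -0.93
2 -0.28 -0.9
3 -0.38 -0.86
4 -0.48 -0.81
5 -0.58 -0.74
6 -0.66 -0.67
7 -0.74 -0.58
8 -0.8 -0.49
9 -0.85 -0.39
10 -0.9 -0.29
11 -0.92 -0.18
12 -0.94 -0.07
13 -0.94 0.05
14 -0.93 0.16
```

View pics/t6.png

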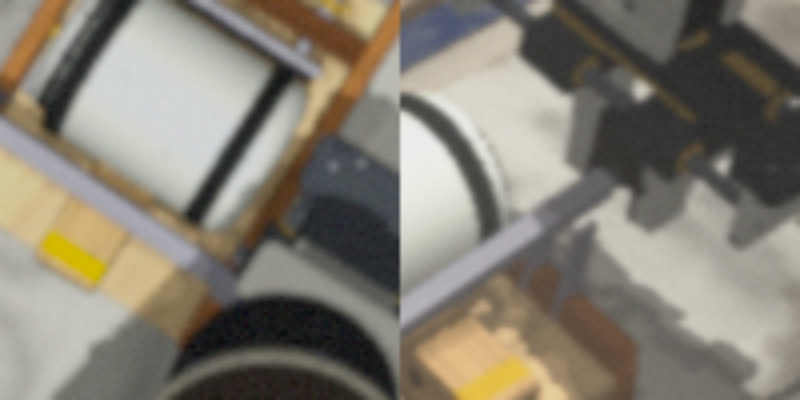

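Emit:
{"op": "play_rows", "data": {"motion": [{"x": -0.17,"y": 0,"z": -0.93,"rx": 0,"ry": 0,"rz": 0},{"x": -0.28,"y": 0,"z": -0.9,"rx": 0,"ry": 0,"rz": 0},{"x": -0.38,"y": 0,"z": -0.86,"rx": 0,"ry": 0,"rz": 0},{"x": -0.48,"y": 0,"z": -0.81,"rx": 0,"ry": 0,"rz": 0},{"x": -0.58,"y": 0,"z": -0.74,"rx": 0,"ry": 0,"rz": 0},{"x": -0.66,"y": 0,"z": -0.67,"rx": 0,"ry": 0,"rz": 0},{"x": 0,"y": 0,"z": 0,"rx": 0,"ry": 0,"rz": 0}]}}

```text
clock: 25.72
tool_pos: [0.4932, 0.1157, 0.2068]
orientation: [-169.9, -0.0, -121.1]
force: [0.1, -5.6, 3.3]
opening: 0.0242
gripper_force: 30.0
```

Run:
```python
from h import *
from plant import ctrl
print(ctrl.get_obs()["opening"])
t=.84;kstat(.082-.196*np.cos(t)+.0022,.048+.196*np.sin(t))
```

```text
0.024237403184673132
t 25.725 knob deck mm [-48.4 -46.5 194.5] F deck [ 3.5 -4.8  2.8] J [ 43.   1. -32.  12. -55. -81.] ang 0.851
shift [ 0.01 -0.06  0.02] /n [ 0.005 -0.058  0.023] turn [-0.02  0.01  0.06] after-turn shift [ 0.   -0.06  0.02]
```

Emit:
{"op": "play_rows", "data": {"motion": [{"x": -0.72,"y": 0,"z": -0.6,"rx": 0,"ry": 0,"rz": 0},{"x": -0.8,"y": 0,"z": -0.49,"rx": 0,"ry": 0,"rz": 0},{"x": -0.85,"y": 0,"z": -0.39,"rx": 0,"ry": 0,"rz": 0},{"x": -0.9,"y": 0,"z": -0.29,"rx": 0,"ry": 0,"rz": 0},{"x": -0.92,"y": 0,"z": -0.18,"rx": 0,"ry": 0,"rz": 0},{"x": -0.94,"y": 0,"z": -0.07,"rx": 0,"ry": 0,"rz": 0},{"x": -0.94,"y": 0,"z": 0.05,"rx": 0,"ry": 0,"rz": 0},{"x": -0.9,"y": 0,"z": 0.15,"rx": 0,"ry": 0,"rz": 0},{"x": 0,"y": 0,"z": 0,"rx": 0,"ry": 0,"rz": 0}]}}

```text
clock: 26.85
tool_pos: [0.5787, 0.2703, 0.2516]
orientation: [-169.8, 0.1, -121.0]
force: [4.1, -1.5, 6.3]
opening: 0.0244
gripper_force: 30.0
```

Run:
```python
from h import *
from plant import ctrl
print(ctrl.get_obs()["opening"])
t=1.83;kstat(.082-.196*np.cos(t)+.0022,.048+.196*np.sin(t))
```

```text
0.024363776646679856
t 26.85 knob deck mm [-47.9 129.9 239.9] F deck [5.3 0.9 5.5] J [ 48.  13. -12.  11. -64. -84.] ang 1.816
shift [-0.18 -0.03  0.1 ] /n [-0.179 -0.035  0.098] turn [-0.06  0.05  0.07] after-turn shift [-0.18 -0.03  0.1 ]
```

Emit:
{"op": "play_rows", "data": {"motion": [{"x": -0.18,"y": 0,"z": 0.06,"rx": 0,"ry": 0,"rz": 0},{"x": 0,"y": 0,"z": 0,"rx": 0,"ry": 0,"rz": 0}]}}

```text
clock: 27.1
tool_pos: [0.5807, 0.2732, 0.2508]
orientation: [-169.8, 0.2, -121.0]
force: [4.8, -0.8, 7.0]
opening: 0.0244
gripper_force: 30.0
```

Emit:
{"op": "play_rows", "data": {"motion": [{"x": 0,"y": 0,"z": 0,"rx": 0,"ry": 0,"rz": 0},{"x": 0,"y": 0,"z": 0,"rx": 0,"ry": 0,"rz": 0},{"x": 0,"y": 0,"z": 0,"rx": 0,"ry": 0,"rz": 0},{"x": 0,"y": 0,"z": 0,"rx": 0,"ry": 0,"rz": 0}], "fingers": 0.6}}

```text
clock: 27.6
tool_pos: [0.5783, 0.2725, 0.2491]
orientation: [-170.0, -0.0, -121.1]
force: [0.3, -0.1, -1.0]
opening: 0.0588
gripper_force: 0.0
```

Emit:
{"op": "play_rows", "data": {"motion": [{"x": 0,"y": 0,"z": -0.4,"rx": 0,"ry": 0,"rz": 0},{"x": 0,"y": 0,"z": -0.8,"rx": 0,"ry": 0,"rz": 0},{"x": 0,"y": 0,"z": -0.9,"rx": 0,"ry": 0,"rz": 0},{"x": 0,"y": 0,"z": -0.9,"rx": 0,"ry": 0,"rz": 0},{"x": 0,"y": 0,"z": -0.9,"rx": 0,"ry": 0,"rz": 0},{"x": 0,"y": 0,"z": 0,"rx": 0,"ry": 0,"rz": 0},{"x": 0,"y": 0,"z": 0,"rx": 0,"ry": 0,"rz": 0}]}}

```text
clock: 28.48
tool_pos: [0.5636, 0.2813, 0.3453]
orientation: [-170.0, 0.0, -121.1]
force: [-0.7, -0.1, -1.3]
opening: 0.0703
gripper_force: 0.0
```

Run:
```python
from h import *
from plant import ctrl,cams
import cv2
o=ctrl.get_obs(); print(o["clock"],o["force"].round(1),o["opening"])
load(); a=cams.snapshot("side"); b=cams.snapshot("top"); cv2.imwrite("pics/s9.png",a); cv2.imwrite("pics/t9.png",b)
k=d2w(PAR,[[-.047,.082-.196*np.cos(t),.048+.196*np.sin(t)] for t in(1.75,1.85)])
for n,i in(("side",a),("top",b)):
    p=proj(n,k); print(n,p.round(1)); 
    x,y=p[1].round().astype(int); w=i[max(y-20,0):y+21,max(x-20,0):x+21].max(2); m=w<60; ys,xs=np.nonzero(m); print("dark",m.sum(),xs.mean()+max(x-20,0),ys.mean()+max(y-20,0))
g=lambda i:cv2.cvtColor(i,cv2.COLOR_BGR2GRAY).astype(np.float32)[200:250,225:275]
print(cv2.phaseCorrelate(g(cv2.imread("pics/s4.png")),g(a)))
```

```text
28.475 [-0.7 -0.1 -1.3] 0.07026737382207666
side [[244.  193. ]
 [232.7 200.9]]
dark 265 233.0 203.50188679245284
top [[178.8 202.7]
 [169.7 196.2]]
dark 612 166.578431372549 189.83823529411765
((-0.0872833290948094, 0.19000114330360773), 0.8361644542694092)
```

Run:
```python
from h import *
import cv2
load(); M,o=deckM(*PAR)
i=cv2.imread("pics/t9.png"); h=cv2.inRange(cv2.cvtColor(i,cv2.COLOR_BGR2HSV),(22,170,120),(32,255,255))[200:280,210:300]
n,l,s,c=cv2.connectedComponentsWithStats(h); k=1+s[1:,4].argmax(); u=c[k]+[210,200]; print(s[k],u)
for z in(.055,.060,.065): w=ray("top",u,z); print((M.T@(w-o)*1e3).round(1))
ys,xs=np.nonzero(l==k); print("band angle",cv2.minAreaRect(np.c_[xs,ys].astype(np.float32)))
w=proj("top",d2w(PAR,np.array([[-.09,-.018,.034],[-.09,.018,.034]]))); print(w,"deck-y angle",np.degrees(np.arctan2(*(w[1]-w[0])[::-1])))
s9=cv2.imread("pics/s9.png"); g=s9[180:230,210:260].max(2)<50
n,l,s,c=cv2.connectedComponentsWithStats(g.astype(np.uint8)); print([(s[j],(c[j]+[210,180]).round(1)) for j in range(1,n) if s[j,4]>30])
```

```text
[31 38 16 13 89] [248.12359551 243.73033708]
[-87.2  -0.9  28.2]
[-86.2  -1.1  33.1]
[-85.2  -1.4  38. ]
band angle ((38.04705810546875, 43.711769104003906), (16.336353302001953, 5.29205846786499), 32.47119140625)
[[253.95686739 249.70329442]
 [239.31039024 240.38699545]] deck-y angle -147.54046593077183
[(array([16, 13, 10, 15, 46], dtype=int32), array([230.5, 200.7]))]
```

```bash
python3 -c "
from plant import workorder
print(workorder.close_job())"
```

```text
the job is handed in; nothing more can be done
None
```

I handed the job in at about 28.5 s, with no verdict returned: the jar is chocked snug against the buffer after a push that peaked at 13.75 N (above your 12 N), the bar rests open at about 1.85 rad, and the chock sits square and about 1 mm off centre.

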